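# Take a carded push-button off its display peg, kit it and book it out

### The job

Take the tall card with the round push-button head off its peg: lift its top end to clear the peg's upturned tip as you slide it off towards you, without wrenching it against the stand, and stand it upright in the empty middle bay of the kit tote, lowered right to the floor before you let go. Then book it out on the call box, one button at a time: the square clear button, then the button for the peg you took it from (the three small round buttons stand in the same left-to-right order as the pegs), then the large send button. Leave the other packs and goods where they are.

Things in the scene. Friction and masses are not known exactly. Their poses are not given: they have to be found in the camera images.
- button_pack: The card to take: brown, rigid, 90 mm wide (y), 170 tall (z), 5 thick (x), about 150 g. Its front (-x, to the robot) has a round black mushroom push-button head 66 mm across, 28 deep, centred 54 above the lower edge. Hang hole 22 wide, 34 tall, 28 mm below the top edge, midway: grip that solid strip. Origin: middle of the lower edge. Hanging, it can rise 28 mm before the hole's lower edge meets the peg.
- terminal_pack: Another hang card, to be left hanging: 110 mm wide, 120 mm tall, a row of eight grey terminal blocks (24 mm deep) on its front. Same hole, thickness and axes; origin at the middle of its lower edge.
- relay_pack: Another hang card, to be left hanging: 70 mm wide, 145 mm tall, a rectangular stepped relay (30 mm deep) on its front. Same hole, thickness and axes; origin at the middle of its lower edge.
- peg_stand: Grey peg stand, fixed to the bench, 390 mm wide (its y; +y is left seen from the robot). Three level pegs of 6 mm steel wire point to its -x, 125 mm apart, centre line 230 mm above the bench. Origin on the bench under the root of the middle peg. Uprights (240 mm high) and cross bar (top at 234 mm) lie at x = +12 to +32 mm. One card hangs on each peg, in any order, at x = -58 to -72 mm.
- peg_left (a point): End of the left peg's upturned tip (left seen from the robot), wire centre; axes as the stand's. The peg runs level to x = -132 mm of the stand, then bends up: the tip ends at x = -150 mm, its centre 15 mm above the peg's centre line, so a hanging card must be raised more than 15 mm to pass it. A hanging card's top edge stands 31 mm above the peg's centre line.
- peg_mid (a point): The same point of the middle peg.
- peg_right (a point): The same point of the right peg.
- free_bay (a point): Centre of the floor of the empty middle bay of the grey kit tote, 4 mm above the bench. The tote is fixed, 184 mm (x) by 140 mm (y), 80 mm high; two inner walls as high as the rim make three bays in a row along x, each 56 mm (x) by 132 mm (y) inside. This is the tote's centre; axes as the tote's. The card stands here, width along y, facing either way; it may lean on a wall.
- kit_contactor: Contactor already in the tote's bay at -x, 45 by 55 by 72 mm high. Origin under its centre.
- kit_breakers: Block of breakers already in the tote's bay at +x, 40 by 90 by 74 mm high. Origin under its centre.
- call_box: Grey call box, fixed, 135 mm (x) by 200 mm (y), 62 mm high; five black buttons on top, pressed straight down, tops 14 mm above the box. Origin on the bench under its centre; -x is the robot's side, +y left seen from the robot. Far row: three round buttons of 30 mm for left, middle, right peg, 62 mm apart. Near row: square clear button of 30 mm (left), round send button of 42 mm (right), 90 mm apart.
- btn_left (a joint): Travel of the round button for the left peg; 0 = up, 0.006 m = fully down; counts as pressed beyond 0.004. A spring of 700 N/m brings it back up (about 4 N to press it fully)
- btn_mid (a joint): Travel of the round button for the middle peg; 0 = up, 0.006 m = fully down; counts as pressed beyond 0.004. A spring of 700 N/m brings it back up (about 4 N to press it fully)
- btn_right (a joint): Travel of the round button for the right peg; 0 = up, 0.006 m = fully down; counts as pressed beyond 0.004. A spring of 700 N/m brings it back up (about 4 N to press it fully)
- btn_clear (a joint): Travel of the square clear button; 0 = up, 0.006 m = fully down; counts as pressed beyond 0.004. A spring of 700 N/m brings it back up (about 4 N to press it fully)
- btn_send (a joint): Travel of the large round send button; 0 = up, 0.006 m = fully down; counts as pressed beyond 0.004. A spring of 700 N/m brings it back up (about 4 N to press it fully)
- btn_left_top (a point): Centre of the top face of the left button (moves down with it)
- btn_mid_top (a point): Centre of the top face of the mid button (moves down with it)
- btn_right_top (a point): Centre of the top face of the right button (moves down with it)
- btn_clear_top (a point): Centre of the top face of the clear button (moves down with it)
- btn_send_top (a point): Centre of the top face of the send button (moves down with it)
- contactor: Large loose contactor on the bench, 85 by 75 by 80 mm high, a bystander. Origin under its centre.
- ferrule_jar: Jar on the bench, 60 mm across, 75 mm high, a bystander. Origin under its centre.

How it is judged:
By the outcome, as a careful person would: the job done as asked, in the order asked, and still so for the second after the job is handed in, with the robot touching nothing.
It also fails if it takes over 64 s, if anything falls off the work surface, if the arm or the gripper's body presses on something with over 40 N, if the wrist force passes 120 N, or if a joint passes its speed limit or range.

### The arm

A 6-joint arm with a two-finger parallel gripper is mounted at the origin on the work surface. World frame = base frame: x ahead of the robot, y to its left, z up, the work surface at z = 0. Lengths are in mm, angles in rad, forces in N, time in s.
With the tool pointing down it reaches from about 400 to 925 mm from the base axis. Payload 12.5 kg.
Tool frame: the origin (TCP) lies midway between the tips of the shut fingers; the grasp point (between the pads) lies 19 mm behind it; z points along the fingers, y is the line along which they close (so a half turn about z gives the same grasp; the last joint's range is limited). The gripper opens to 95 mm and grips with 3 to 60 N. Pads are 20 mm wide; open, the fingers measure 119 mm over their backs; the gripper's body (75 mm by 180 mm) begins 59 mm behind the grasp point.
Start: joints at [1.069, 0.491, 1.559, -0, 1.092, -0.106], TCP at [240.952, 576.705, 214.661] pointing down, gripper open.
Joint ranges: [-3.1, 3.1], [-0.84, 2.19], [0.05, 2.79], [-1.13, 4.28], [0.06, 2.93], [-2.69, 2.69]. Speed limits (rad/s): [2.22, 2.22, 2.79, 3.14, 3.14, 3.14].

### API

Orientations are given as [roll, pitch, yaw] about the fixed x, y, z axes, in that order (R = Rz(yaw) Ry(pitch) Rx(roll)).
In Python, from cell import state, read_camera, camera_info, env gives the robot as it stands.
- The arm moves only by the tool move_arm, never from a script. Its argument "commands" is a list of rows, each a list of 3 entries, a list of its own where there are three numbers: the shift along the world's x, y, z in cm, then the turn, a rotation vector about the world's x, y, z in degrees, then the opening, from 0 (shut) to 1 (fully open). A call has 1 to 10 rows; each row shifts and turns the commanded pose from where the row before left it; what a row does not reach is not made up. A row lasts 1/10 s, in which the tool goes at most 50 mm and 8.59 degrees, less where a joint would pass 70% of its speed; a pose out of reach is approached as far as the arm can. A call with a gripper value outside its range is refused whole. The fingers move at their own pace and stop on an object; the grip force is fixed at half the most. Time passes only in rows, so rows that do not move let the fingers close. It gives the time, the measured TCP pose, the force, the opening and the grip force at its end, in the units of the state.
- state(): the state, without advancing time (a new reading comes with each control period).
- read_camera(name): name is "scene" or "side" or "wrist"; returns the picture (384x512x3 uint8, blue, green, red); there is no depth.
- camera_info(name): a dict with "K" (3x3 intrinsics, pixels), "cam_to_world" (4x4, takes a point from camera to world coordinates). Camera axes: x right, y down, z forward; pixel columns grow to the right and rows downward; lengths in mm; the calibration is good to about 2 mm. A picture is of the moment at which its call begins: read the wrist's pose just before it. camera_info takes no time and is no camera call; for the wrist camera it gives the pose at the moment of the call.
- env.job_done(): hands the job in; it is judged then, once.
The state is a dict: "t": time; "joints": joint angles; "qvel": joint speeds; "tau": joint torques, N m; "eef_pos": TCP position; "tcp_rot": TCP orientation; "ft_force": force on the tool from outside, world axes, zero at the start; "moment": the same for the moment, N m; "opening": opening from 0.0 (shut) to 1.0 (fully open); "grip_force": force on a finger pad.
Only numpy, scipy, OpenCV 4.12 (cv2) and the standard library are available. Lean on these libraries where they do the work, as an engineer would, in place of code of your own. Each camera call takes 0.05 s, during which the arm holds its last target. There are 200 camera calls.

## Working session

There is one attempt and no reset: what is moved stays moved. The work goes in short steps, Python scripts to look and compute and a tool call to move; the robot and the scene stay as the last step left them, time stands still between calls to the robot, and variables do not carry over. Pictures are saved under pics/ and viewed, at most 10 in all, crops included, and the job is handed in when it is done.

Besides the shell and the picture viewer there is one more tool, called after "Emit:" as name([rows], argument=value, ...), one row to a line, values as JSON. move_arm: Moves the arm, as the interface text tells. Its arguments: {"type":"object","properties":{"commands":{"type":"array"}},"required":["commands"]}

```bash
mkdir -p pics; ls; python3 - <<'E'
from cell import state, read_camera, camera_info
import cv2,numpy as np
np.set_printoptions(precision=4,suppress=True)
a=read_camera("scene");b=read_camera("side")
cv2.imwrite("pics/scene.png",a);cv2.imwrite("pics/side.png",b)
cv2.imwrite("pics/scene2.png",cv2.resize(a,(800,600),interpolation=cv2.INTER_CUBIC))
cv2.imwrite("pics/side2.png",cv2.resize(b,(800,600),interpolation=cv2.INTER_CUBIC))
for n in("scene","side","wrist"):
    i=camera_info(n);print(n,i["K"],i["cam_to_world"])
print(state())
E
```

```text
pics
scene [[410.7789   0.     249.075 ]
 [  0.     410.7789 182.3147]
 [  0.       0.       1.    ]] [[   0.8757    0.2959   -0.3816  968.1528]
 [   0.4825   -0.5657    0.6687 -720.4691]
 [  -0.018    -0.7697   -0.6382  827.4391]
 [   0.        0.        0.        1.    ]]
side [[464.3699   0.     257.6625]
 [  0.     464.3699 198.5327]
 [  0.       0.       1.    ]] [[  -0.9959   -0.0664    0.0622  520.5006]
 [  -0.091     0.7205   -0.6875  765.3104]
 [   0.0009   -0.6903   -0.7235 1025.873 ]
 [   0.        0.        0.        1.    ]]
wrist [[277.3478   0.     259.5982]
 [  0.     277.3478 195.2889]
 [  0.       0.       1.    ]] [[  0.3848   0.881    0.2754 162.4548]
 [  0.923   -0.3668  -0.1162 608.8932]
 [ -0.0014   0.2989  -0.9543 385.1775]
 [  0.       0.       0.       1.    ]]
{'t': 0.1, 'joints': array([ 1.0694,  0.4915,  1.5594, -0.    ,  1.0918, -0.1056]), 'qvel': array([ 0.0012, -0.001 , -0.0019, -0.0002, -0.0008, -0.0007]), 'tau': array([  0.0033, -61.362 , -25.8608,   0.0694,   0.047 ,  -0.0001]), 'eef_pos': array([240.8256, 576.4856, 214.1415]), 'tcp_rot': array([-3.1406, -0.0001,  2.7458]), 'ft_force': array([ 0.1481, -0.0549, -0.9984]), 'moment': array([-0.0578, -0.0457, -0.0069]), 'grip_force': 0.0, 'opening': 1.0024554125783558}
```

View pics/scene2.png

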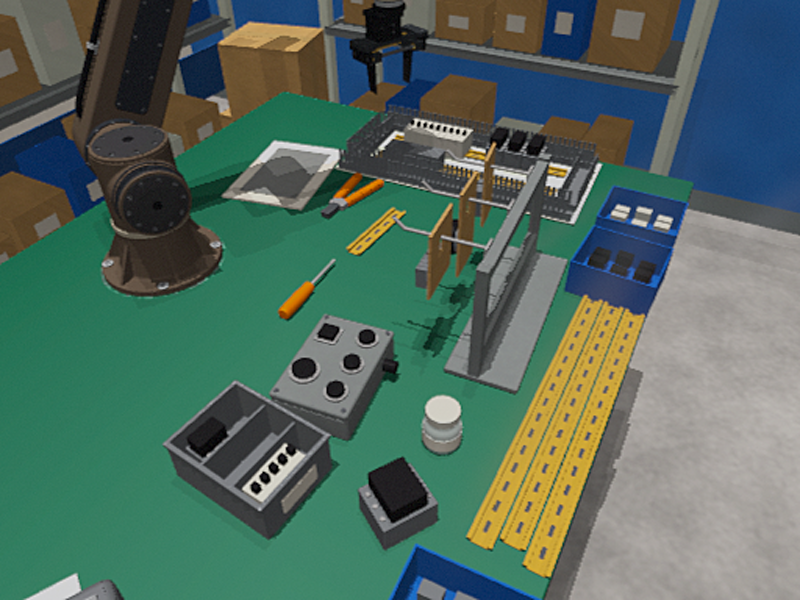

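View pics/side2.png

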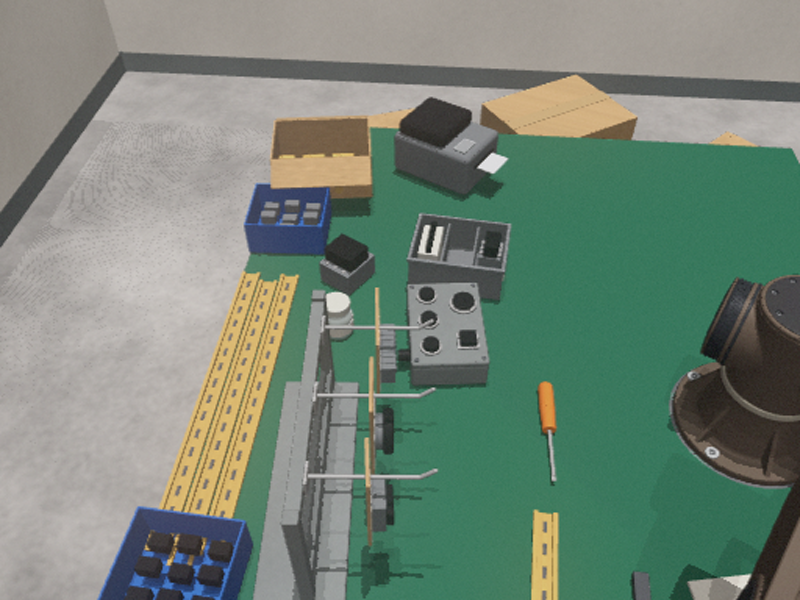

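The scene view shows the tote at about (250,455), the call box at (335,370) and the peg stand at (500,270). In the side view the black mushroom head is on the middle card (383,432), the terminal blocks on the right peg (388,350) and the relay on the left (378,500). I'll enlarge both to measure.

```bash
python3 - <<'E'
import cv2
a=cv2.imread("pics/side.png")[170:320,185:335]   # x4
cv2.imwrite("pics/c1.png",cv2.resize(a,None,fx=4,fy=4,interpolation=cv2.INTER_CUBIC))
a=cv2.imread("pics/side.png")[130:255,215:345]
b=cv2.imread("pics/scene.png")[195:345,100:260]
a=cv2.resize(a,None,fx=4,fy=4,interpolation=cv2.INTER_CUBIC);b=cv2.resize(b,None,fx=4,fy=4,interpolation=cv2.INTER_CUBIC)
cv2.imwrite("pics/c2.png",a);cv2.imwrite("pics/c3.png",b)
E
```

```text
(no output)
```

View pics/c1.png

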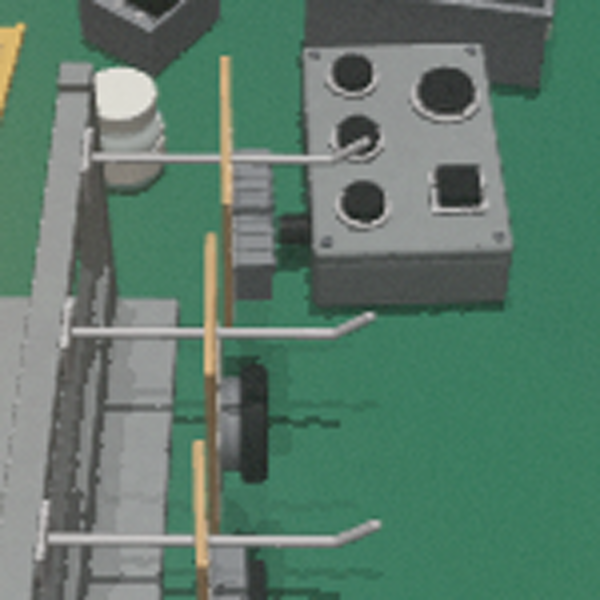

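View pics/c2.png

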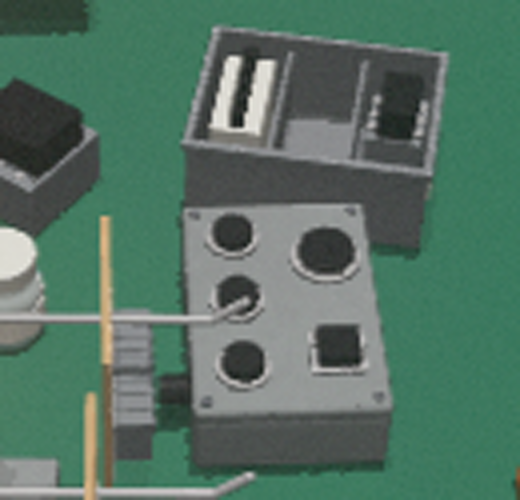

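View pics/c3.png

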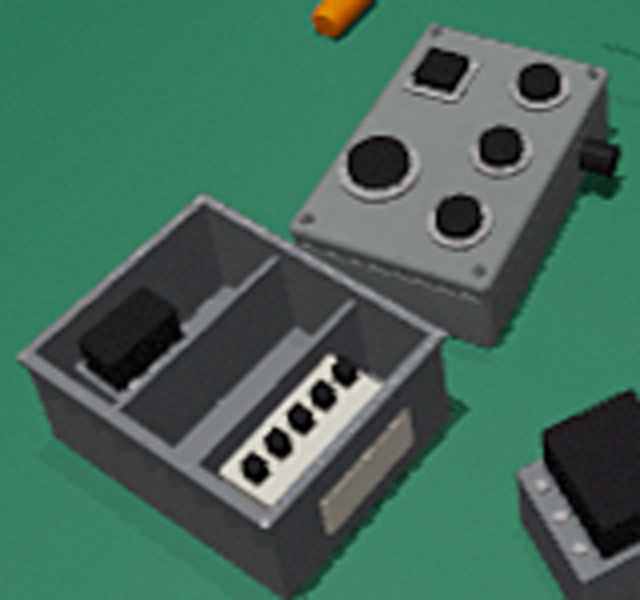

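The crops give me the box corners and buttons, the tote rim corners, and the peg tips, bends and roots. Next I fit each object's planar pose.

```bash
cat > h.py <<'E'
import numpy as np
from scipy.optimize import least_squares
from cell import camera_info
CI={n:camera_info(n) for n in("scene","side")}
def proj(n,P,I=None):
    I=I or CI[n];M=np.linalg.inv(I["cam_to_world"]);p=np.asarray(P)@M[:3,:3].T+M[:3,3]
    q=p@I["K"].T;return q[...,:2]/q[...,2:]
def ray(n,uv,z,I=None):
    I=I or CI[n];d=I["cam_to_world"][:3,:3]@np.linalg.solve(I["K"],[*uv,1]);o=I["cam_to_world"][:3,3]
    return o+d*(z-o[2])/d[2]
OFF={"c1":("side",185,170),"c2":("side",215,130),"c3":("scene",100,195)}
def px(c,u,v):
    n,a,b=OFF[c];return n,np.array([a+(u+.5)/4-.5,b+(v+.5)/4-.5])
def W(pose,L):
    x,y,a=pose;c,s=np.cos(a),np.sin(a);return np.array([x+c*L[0]-s*L[1],y+s*L[0]+c*L[1],L[2]])
def fit(obs,x0):
    f=lambda p:np.concatenate([proj(px(c,u,v)[0],W(p,L))-px(c,u,v)[1] for c,u,v,L in obs])
    r=least_squares(f,x0,x_scale=[100,100,.1],loss="soft_l1");return r.x,r.fun
E
python3 - <<'E'
from h import *
np.set_printoptions(precision=3,suppress=True)
h,w=67.5,100
box=[("c2",185,207,(h,-w,62)),("c2",360,205,(-h,-w,62)),("c2",193,413,(h,w,62)),("c2",392,410,(-h,w,62)),
("c3",433,24,(-h,w,62)),("c3",608,70,(h,w,62)),("c3",292,234,(-h,-w,62)),("c3",487,292,(h,-w,62))]
pb,f=fit(box,[600,-100,0]);print("box",pb,f.reshape(-1,2).tolist())
B={"right":[("c2",233,231),("c3",459,215)],"mid":[("c2",237,296),("c3",501,147)],"left":[("c2",243,361),("c3",540,81)],"clear":[("c2",337,345),("c3",441,69)],"send":[("c2",325,250),("c3",378,160)]}
for k,v in B.items(): print(k,[ray(*px(*o),76)[:2] for o in v])
a,b=92,70
tote=[("c2",218,28,(a,-b,80)),("c2",447,52,(-a,-b,80)),("c2",183,143,(a,b,80)),("c2",435,175,(-a,b,80)),
("c3",203,197,(-a,b,80)),("c3",20,357,(-a,-b,80)),("c3",443,335,(a,b,80)),("c3",268,520,(a,-b,80))]
pt,f=fit(tote,[600,-300,0]);print("tote",pt,f.reshape(-1,2).tolist())
S=[]
for (t,bd,rt,y) in[((371,317),(335,332),(68,331),0),((376,523),(338,541),(45,540),125),((368,140),(332,158),(93,157),-125)]:
    S+=[("c1",*t,(-150,y,245)),("c1",*bd,(-132,y,230)),("c1",*rt,(12,y,230))]
ps,f=fit(S,[750,100,0]);print("stand",ps,f.reshape(-1,2).tolist())
print("tipmid",W(ps,(-150,0,245)))
print("card top far end",ray(*px("c1",210,235),261))
print("card hang centre",W(ps,(-65,0,0)))
for P in [W(ps,(-150,-125,245)),W(ps,(-132,-125,230)),W(ps,(-65,-170,261))]: print("scene800 pred right tip/bend",proj("scene",P)/.64)
E
```

```text
box [ 524.564 -131.504    0.127] [[-1.3235879368902488, -0.19910252972232456], [0.1583679956446531, -0.8178818696733288], [-0.402320316174098, 0.38126879933702185], [0.07597211943448201, -0.2561117460454909], [-0.6745736301924126, -0.3774544836917926], [0.8259301617200379, -0.09108331837069272], [-1.558314657757336, -1.1471416744902285], [0.15704295240408328, 0.019979689933563805]]
right [array([ 562.35 , -185.707]), array([ 564.974, -189.882])]
mid [array([ 555.162, -121.783]), array([ 558.063, -130.19 ])]
left [array([547.085, -62.073]), array([549.739, -67.662])]
clear [array([484.131, -82.391]), array([486.028, -88.423])]
send [array([ 495.411, -172.548]), array([ 495.979, -175.578])]
tote [ 506.15  -332.067   -0.092] [[-0.4185973402076115, 0.2558081220398094], [-0.49584508243691516, 0.970574203518396], [0.6282982693848567, 0.3124714277222438], [-1.387056259929409, -0.02869941281508659], [-0.32337886298097374, -0.0334173180943651], [0.3326352897386755, -0.1622064555828615], [-0.8559542267144025, -0.4882431571222696], [-0.28350209876910526, 0.67358400478264]]
stand [682.118 177.08    0.082] [[0.16240708160978556, -0.26352614640137517], [0.4898933426148915, 0.23195017149683395], [-0.2869498949210936, -0.034848828875539084], [0.2573130443119567, 0.14291812205868837], [0.24007537133348933, -0.33541993742159093], [-0.48186673144797965, -0.696809356296626], [-0.21455639786751135, 0.4914870944089955], [0.8199408576880955, 0.33924990612121064], [-1.5449004923693224, 0.1457829260408232]]
tipmid [532.625 164.76  245.   ]
card top far end [622.043 130.693 261.   ]
card hang centre [617.338 171.742   0.   ]
scene800 pred right tip/bend [392.353 218.475]
scene800 pred right tip/bend [402.582 228.536]
scene800 pred right tip/bend [431.391 237.006]
```

Middle peg confirmed, and the pixel residuals are about 1 px. I'll move above the card with the fingers closing along the stand's x axis, then check with the wrist camera.

Emit:
move_arm([
  [[0,0,4.75],[0,0,-6.3],1],
  [[0,0,4.75],[0,0,-6.3],0.6],
  [[3,-3.2,0],[0,0,-6.25],0.6],
  [[3,-3.2,0],[0,0,-6.25],0.6],
  [[3,-3.2,0],[0,0,-6.25],0.6],
  [[3,-3.2,0],[0,0,-6.25],0.6],
  [[3,-3.2,0],[0,0,-6.25],0.6],
  [[3,-3.2,0],[0,0,-6.25],0.6],
  [[3,-3.2,0],[0,0,-6.25],0.6],
  [[3,-3.2,0],[0,0,-6.25],0.6],
])

```text
t: 1.1
eef_pos: [481.9, 319.2, 309.5]
tcp_rot: [-3.141, 0.0, 1.649]
ft_force: [0.3, 0.7, -0.3]
opening: 0.596
grip_force: 0.0
```

Emit:
move_arm([
  [[3.4,-3.7,0],[0,0,0],0.6],
  [[3.4,-3.7,0],[0,0,0],0.6],
  [[3.4,-3.7,0],[0,0,0],0.6],
  [[3.4,-3.7,0],[0,0,0],0.6],
  [[0,0,0],[0,0,0],0.6],
  [[0,0,0],[0,0,0],0.6],
])

```text
t: 1.7
eef_pos: [616.5, 172.6, 308.9]
tcp_rot: [-3.14, -0.0, 1.651]
ft_force: [0.6, 0.0, 0.3]
opening: 0.597
grip_force: 0.0
```

```bash
python3 - <<'E'
from h import *
from cell import *
import cv2
s=state();I=camera_info("wrist");im=read_camera("wrist")
np.save("w1.npy",I["cam_to_world"])
cv2.imwrite("pics/w1.png",im);cv2.imwrite("pics/w1b.png",cv2.resize(im,(800,600),interpolation=cv2.INTER_CUBIC))
print(s["t"],s["eef_pos"],s["tcp_rot"],s["opening"],s["joints"]);print(I["cam_to_world"])
ps=[682.118,177.08,.082]
for L in [(-150,0,245),(-132,0,230),(-65,-45,261),(-65,45,261),(12,0,230),(-150,-125,245)]: print(L,proj("",W(ps,L),I)*800/512)
E
```

```text
1.7 [616.48333371 172.58288803 308.85846275] [-3.14024767e+00 -5.63713309e-05  1.65122269e+00] 0.5968115130178914 [1.69762997e-01 4.41488668e-01 1.38723619e+00 1.82105149e-04
 1.31420239e+00 8.92902629e-02]
[[ 9.96701894e-01  7.77206205e-02  2.33417915e-02  6.09673794e+02]
 [ 8.11443890e-02 -9.51109974e-01 -2.98002358e-01  2.56644345e+02]
 [-9.60317509e-04  2.98913570e-01 -9.54279705e-01  4.79862059e+02]
 [ 0.00000000e+00  0.00000000e+00  0.00000000e+00  1.00000000e+00]]
(-150, 0, 245) [259.79425107 324.52136219]
(-132, 0, 230) [297.26163609 316.09854055]
(-65, -45, 261) [407.36029437 408.07349986]
(-65, 45, 261) [407.43667986 252.10805222]
(12, 0, 230) [533.72565274 316.00033094]
(-150, -125, 245) [278.91992156 502.074537  ]
```

View pics/w1b.png

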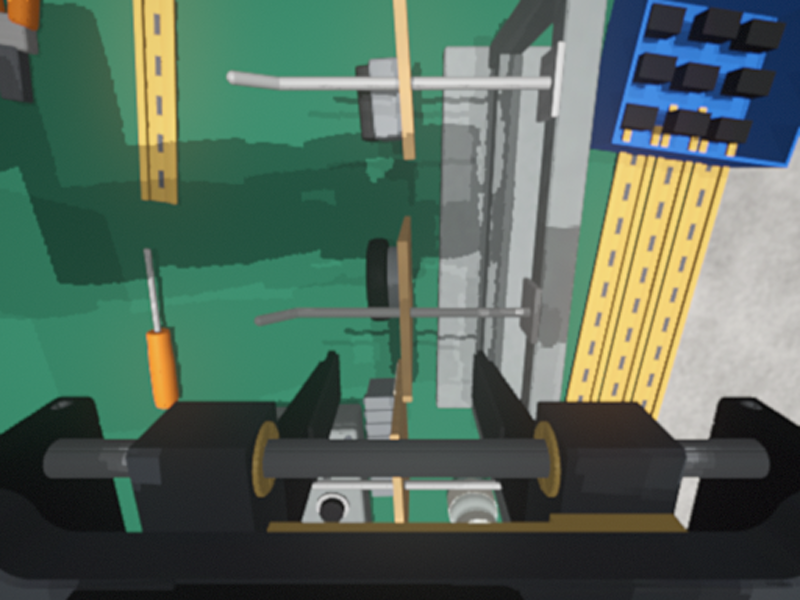

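The wrist view shows the target card's top edge at x≈405 with its right end at (407,402), and the middle peg tip at (260,321). The fit holds to within 2 mm, with the stand about 2 mm further to +y. I'll descend over the strip, staying above the peg, and close.

Emit:
move_arm([
  [[0,0.15,-2],[0,0,0],0.6],
  [[0,0,-2],[0,0,0],0.6],
  [[0,0,-2],[0,0,0],0.6],
  [[0,0,-1.1],[0,0,0],0.6],
  [[0,0,0],[0,0,0],0.4],
  [[0,0,0],[0,0,0],0.2],
  [[0,0,0],[0,0,0],0],
  [[0,0,0],[0,0,0],0],
  [[0,0,0],[0,0,0],0],
  [[0,0,0],[0,0,0],0],
])

```text
t: 2.75
eef_pos: [616.4, 174.9, 238.9]
tcp_rot: [3.141, -0.0, 1.653]
ft_force: [-0.2, -0.1, -0.1]
opening: 0.153
grip_force: 0.0
```

Emit:
move_arm([
  [[0,0,0],[0,0,0],0],
  [[0,0,0],[0,0,0],0],
  [[0,0,0],[0,0,0],0],
  [[0,0,0],[0,0,0],0],
])

```text
t: 3.15
eef_pos: [616.3, 174.9, 238.7]
tcp_rot: [3.141, 0.0, 1.653]
ft_force: [0.1, -1.0, 1.3]
opening: 0.048
grip_force: 30.0
```

Emit:
move_arm([
  [[0,0,0.7],[0,0,0],0],
  [[0,0,0.7],[0,0,0],0],
  [[0,0,0.7],[0,0,0],0],
  [[0,0,0],[0,0,0],0],
  [[0,0,0],[0,0,0],0],
])

```text
t: 3.65
eef_pos: [616.2, 175.0, 259.8]
tcp_rot: [3.141, -0.0, 1.653]
ft_force: [0.4, -0.1, -2.8]
opening: 0.05
grip_force: 30.0
```

```bash
python3 - <<'E'
from cell import *
import cv2
s=state();a=read_camera("side")
print(s["eef_pos"],s["ft_force"])
w=read_camera("wrist")
c=cv2.resize(a[190:315,200:300],(480,600),interpolation=cv2.INTER_CUBIC)
w=cv2.resize(w[120:300,160:360],(320,288))
import numpy as np
o=np.zeros((600,800,3),np.uint8);o[:,:480]=c;o[:288,480:]=w;cv2.imwrite("pics/l1.png",o)
E
```

```text
[616.24801641 174.96945314 259.83994398] [ 0.36448181 -0.09298595 -2.83113859]
```

View pics/l1.png

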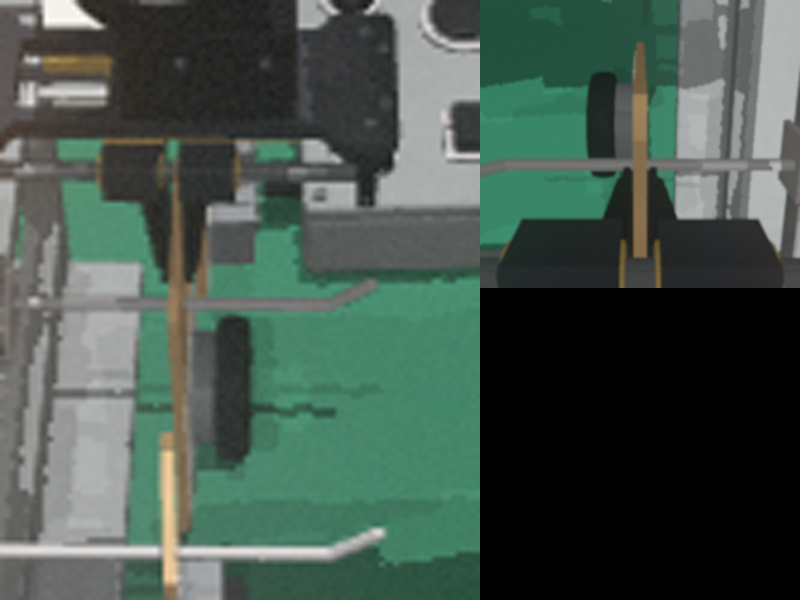

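The card is held level and lifted 21 mm, with the wire running freely through the hole (wire at y≈300 in the side crop). Next I slide it off along the peg.

Emit:
move_arm([
  [[-1.2,-0.1,0],[0,0,0],0],
  [[-1.2,-0.1,0],[0,0,0],0],
  [[-1.2,-0.1,0],[0,0,0],0],
  [[-1.2,-0.1,0],[0,0,0],0],
  [[-1.2,-0.1,0],[0,0,0],0],
])

```text
t: 4.25
eef_pos: [555.4, 169.9, 259.6]
tcp_rot: [3.142, 0.0, 1.653]
ft_force: [0.1, 0.0, -1.9]
opening: 0.054
grip_force: 30.0
```

Emit:
move_arm([
  [[-1.2,-0.1,0],[0,0,0],0],
  [[-1.2,-0.1,0],[0,0,0],0],
  [[-1.2,-0.1,0],[0,0,0],0],
  [[-1.2,-0.1,0],[0,0,0],0],
  [[-1.2,-0.1,0],[0,0,0],0],
])

```text
t: 4.75
eef_pos: [495.3, 164.9, 259.7]
tcp_rot: [3.141, -0.0, 1.653]
ft_force: [-0.2, -0.4, -1.1]
opening: 0.049
grip_force: 30.0
```

Emit:
move_arm([
  [[-1.5,-0.12,0],[0,0,0],0],
  [[-1.5,-0.12,0],[0,0,0],0],
  [[-1,-0.08,0],[0,0,0],0],
])

```text
t: 5.05
eef_pos: [455.0, 161.6, 259.8]
tcp_rot: [3.142, 0.0, 1.653]
ft_force: [1.2, 0.4, -2.6]
opening: 0.052
grip_force: 30.0
```

It's clear of the peg with no contact forces. Carrying to above the tote.

Emit:
move_arm([
  [[0,-3,1],[0,0,-1],0],
  [[0,-4.5,1],[0,0,-1],0],
  [[0,-4.8,0],[0,0,-1],0],
  [[0,-4.8,0],[0,0,-1],0],
  [[0.5,-4.8,0],[0,0,-1],0],
  [[0.6,-4.8,0],[0,0,-1],0],
  [[0.6,-4.8,0],[0,0,-1],0],
  [[0.7,-4.8,0],[0,0,-1],0],
  [[0.7,-4.8,0],[0,0,-1],0],
  [[0.7,-3.5,0],[0,0,-1],0],
])

```text
t: 6.05
eef_pos: [494.0, -287.1, 279.6]
tcp_rot: [3.141, 0.0, 1.477]
ft_force: [0.8, 0.4, -1.8]
opening: 0.05
grip_force: 30.0
```

Emit:
move_arm([
  [[1,-2.5,0],[0,0,0],0],
  [[1.1,-2.3,0],[0,0,0],0],
  [[0,0,0],[0,0,0],0],
  [[0,0,0],[0,0,0],0],
])

```text
t: 6.45
eef_pos: [514.9, -332.1, 279.1]
tcp_rot: [-3.141, -0.001, 1.478]
ft_force: [-0.9, 0.4, -2.1]
opening: 0.054
grip_force: 30.0
```

```bash
python3 - <<'E'
from h import *
from cell import *
import cv2
s=state();I=camera_info("wrist");w=read_camera("wrist");b=read_camera("scene")
print(s["eef_pos"],s["tcp_rot"],s["ft_force"])
o=np.zeros((600,800,3),np.uint8);o[:300,:400]=cv2.resize(w,(400,300),interpolation=cv2.INTER_AREA)
o[:,400:]=cv2.resize(b[195:345,100:200],(400,600),interpolation=cv2.INTER_CUBIC)
o[300:,:400]=cv2.resize(w[0:200,130:397],(400,300),interpolation=cv2.INTER_CUBIC)
cv2.imwrite("pics/t1.png",o)
pt=[506.15,-332.07,-.092]
for L in [(-92,70,80),(92,70,80),(-29.,70,80),(29,70,80),(28,66,4),(-28,66,4)]:
    p=proj("",W(pt,L),I);print(L,(p-[130,0])*1.5+[0,300])
E
```

```text
[ 514.94714194 -332.12484073  279.13744487] [-3.14087169e+00 -6.62515053e-04  1.47810666e+00] [-0.87829766  0.36668055 -2.14802417]
(-92, 70, 80) [ 77.33418662 481.12762519]
(92, 70, 80) [291.24508884 481.16305919]
(-29.0, 70, 80) [150.57337724 481.13975714]
(29, 70, 80) [218.00181378 481.15092656]
(28, 66, 4) [213.01441358 482.07703961]
(-28, 66, 4) [159.03363143 482.06808786]
```

View pics/t1.png

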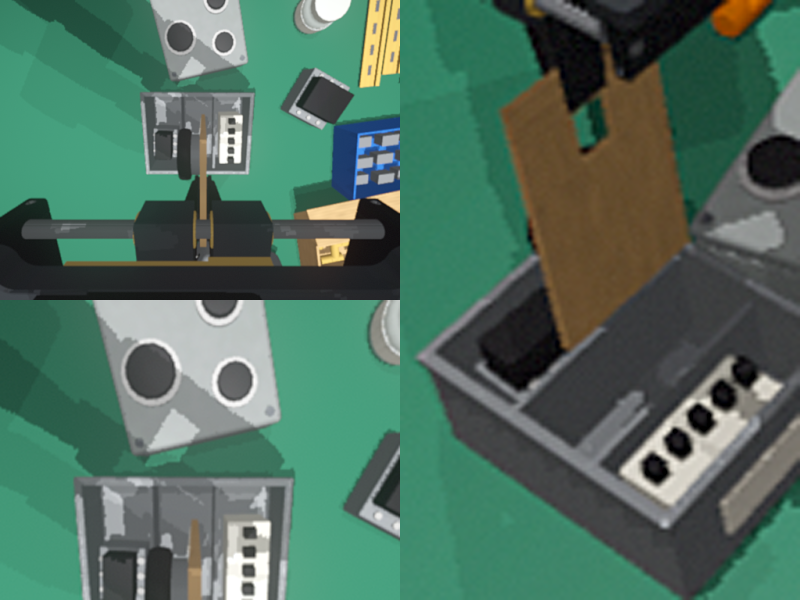

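The wrist view shows the tote corners at (77,479) and (293,479), within 2 px of prediction. The card plate sits at x≈196 and the head at x≈160, both inside the middle bay between dividers at 154 and 214, and yaw is aligned. Lowering.

Emit:
move_arm([
  [[0,0,-2.5],[0,0,0],0],
  [[0,0,-2.5],[0,0,0],0],
  [[0,0,-2.5],[0,0,0],0],
  [[0,0,-2],[0,0,0],0],
  [[0,0,-1.5],[0,0,0],0],
  [[0,0,-1],[0,0,0],0],
  [[0,0,0],[0,0,0],0],
  [[0,0,0],[0,0,0],0],
])

```text
t: 7.35
eef_pos: [515.5, -332.1, 160.4]
tcp_rot: [3.141, 0.0, 1.479]
ft_force: [0.1, -0.5, -1.4]
opening: 0.053
grip_force: 30.0
```

Emit:
move_arm([
  [[0,0,-0.3],[0,0,0],0],
  [[0,0,-0.2],[0,0,0],0],
  [[0,0,-0.1],[0,0,0],0],
  [[0,0,0],[0,0,0],0],
])

```text
t: 7.75
eef_pos: [515.2, -332.3, 153.7]
tcp_rot: [3.142, 0.0, 1.479]
ft_force: [0.4, -0.2, -2.0]
opening: 0.052
grip_force: 30.0
```

Emit:
move_arm([
  [[0,0,-0.1],[0,0,0],0],
  [[0,0,-0.1],[0,0,0],0],
  [[0,0,0],[0,0,0],0],
])

```text
t: 8.05
eef_pos: [515.6, -332.7, 152.7]
tcp_rot: [3.14, 0.001, 1.479]
ft_force: [-0.4, -1.1, 6.6]
opening: 0.05
grip_force: 30.0
```

Emit:
move_arm([
  [[0,0,-0.05],[0,0,0],0],
  [[0,0,0],[0,0,0],0],
])

```text
t: 8.25
eef_pos: [515.7, -332.9, 152.6]
tcp_rot: [3.14, 0.002, 1.479]
ft_force: [-0.9, -0.2, 9.3]
opening: 0.049
grip_force: 30.0
```

The floor is reached (+9 N). Release, then rise.

Emit:
move_arm([
  [[0,0,0],[0,0,0],0.1],
  [[0,0,0],[0,0,0],0.2],
  [[0,0,0],[0,0,0],0.4],
  [[0,0,0],[0,0,0],0.6],
  [[0,0,0],[0,0,0],0.6],
  [[0,0,0],[0,0,0],0.6],
  [[0,0,0],[0,0,0],0.6],
  [[0,0,2],[0,0,0],0.6],
  [[0,0,3],[0,0,0],0.6],
  [[0,0,3],[0,0,0],0.6],
])

```text
t: 9.25
eef_pos: [515.1, -332.1, 231.9]
tcp_rot: [-3.141, -0.001, 1.479]
ft_force: [-0.8, -0.7, 0.3]
opening: 0.6
grip_force: 0.0
```

```bash
python3 - <<'E'
from h import *
from cell import *
import cv2
s=state();w=read_camera("wrist");b=read_camera("scene")
print(s["t"],s["eef_pos"],s["ft_force"],s["opening"])
o=np.zeros((600,800,3),np.uint8);o[:300,:400]=cv2.resize(w,(400,300),interpolation=cv2.INTER_AREA)
o[:,400:]=cv2.resize(b[195:345,100:200],(400,600),interpolation=cv2.INTER_CUBIC)
o[300:,:400]=cv2.resize(w[0:200,130:397],(400,300),interpolation=cv2.INTER_CUBIC)
cv2.imwrite("pics/t2.png",o)
E
```

```text
9.25 [ 515.11712934 -332.14123661  231.87188146] [-0.78202427 -0.67502344  0.27431811] 0.6002421211727961
```

View pics/t2.png

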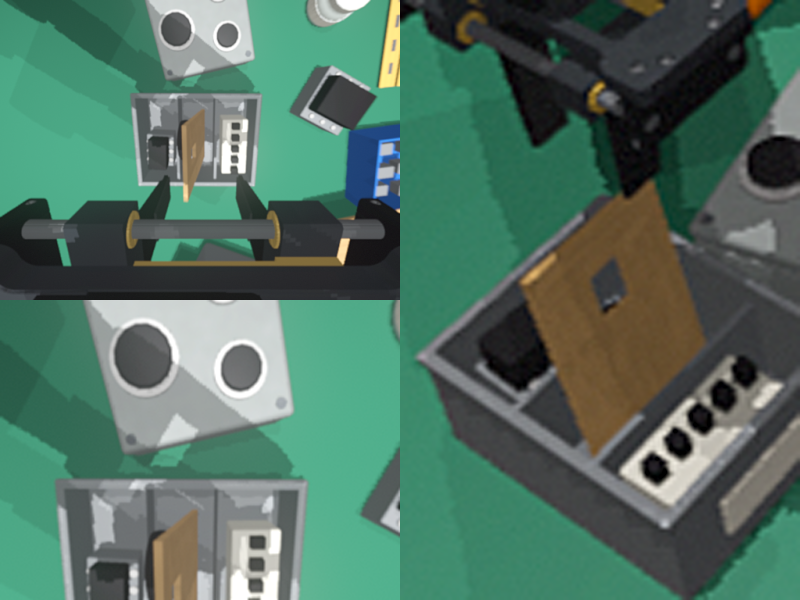

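The card stands in the middle bay, leaning slightly with its head on the -x divider; the fingers came away clean. Now I shut the fingers and go above the clear button.

Emit:
move_arm([
  [[-0.5,4,0],[0,0,0],0.3],
  [[-0.5,4.1,0],[0,0,0],0],
  [[-0.5,4.1,0],[0,0,0],0],
  [[-0.5,4.1,-2],[0,0,0],0],
  [[-0.5,4.1,-2.5],[0,0,0],0],
  [[-0.5,4.25,-2.5],[0,0,0],0],
  [[0,0,-3],[0,0,0],0],
  [[0,0,-3],[0,0,0],0],
  [[0,0,0],[0,0,0],0],
  [[0,0,0],[0,0,0],0],
])

```text
t: 10.35
eef_pos: [485.2, -85.8, 101.2]
tcp_rot: [-3.14, -0.0, 1.479]
ft_force: [0.5, 0.1, -0.1]
opening: 0.006
grip_force: 0.0
```

```bash
python3 - <<'E'
from h import *
from cell import *
import cv2
s=state();w=read_camera("wrist");b=read_camera("scene");a=read_camera("side")
print(s["t"],s["eef_pos"],s["ft_force"],s["opening"])
o=np.zeros((600,800,3),np.uint8)
o[:,:400]=cv2.resize(b[195:315,160:240],(400,600),interpolation=cv2.INTER_CUBIC)
o[:300,400:]=cv2.resize(a[165:255,240:360],(400,300),interpolation=cv2.INTER_CUBIC)
o[300:,400:]=cv2.resize(w,(400,300),interpolation=cv2.INTER_AREA)
cv2.imwrite("pics/b1.png",o)
E
```

```text
10.35 [485.20831457 -85.8239774  101.20423374] [ 0.5335092   0.08311857 -0.09998796] 0.006128282682920481
```

View pics/b1.png

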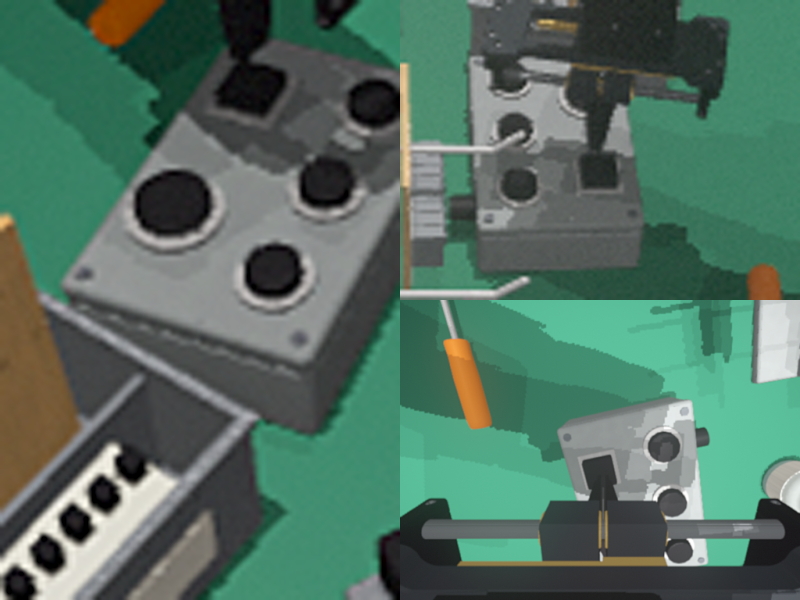

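The tips are right over the square clear button in both views (scene tip at (247,55) over the button at (250,88)). Pressing now.

Emit:
move_arm([
  [[0,0,-1.5],[0,0,0],0],
  [[0,0,-0.8],[0,0,0],0],
  [[0,0,-0.3],[0,0,0],0],
  [[0,0,-0.3],[0,0,0],0],
  [[0,0,-0.1],[0,0,0],0],
  [[0,0,0],[0,0,0],0],
  [[0,0,0],[0,0,0],0],
])

```text
t: 11.2
eef_pos: [485.3, -85.8, 71.4]
tcp_rot: [3.141, 0.0, 1.479]
ft_force: [-2.9, -0.8, 3.3]
opening: 0.004
grip_force: 1.6
```

Emit:
move_arm([
  [[0,0,-0.1],[0,0,0],0],
  [[0,0,-0.05],[0,0,0],0],
  [[0,0,0],[0,0,0],0],
])

```text
t: 11.5
eef_pos: [485.4, -85.9, 70.2]
tcp_rot: [3.141, 0.0, 1.479]
ft_force: [-3.4, -1.8, 11.0]
opening: 0.004
grip_force: 5.6
```

Bottomed out at z=70.2 with 11 N. Now the middle peg button.

Emit:
move_arm([
  [[0,0,1.5],[0,0,0],0],
  [[0,0,1.5],[0,0,0],0],
  [[2.4,-1.3,0],[0,0,0],0],
  [[2.4,-1.3,0],[0,0,0],0],
  [[2.3,-1.4,0],[0,0,0],0],
  [[0,0,0],[0,0,0],0],
  [[0,0,0],[0,0,0],0],
])

```text
t: 12.2
eef_pos: [555.9, -125.6, 99.1]
tcp_rot: [-3.141, -0.0, 1.478]
ft_force: [0.1, -0.4, -0.2]
opening: 0.005
grip_force: 0.0
```

Emit:
move_arm([
  [[0,0,-1.5],[0,0,0],0],
  [[0,0,-0.7],[0,0,0],0],
  [[0,0,-0.3],[0,0,0],0],
  [[0,0,-0.3],[0,0,0],0],
  [[0,0,-0.1],[0,0,0],0],
  [[0,0,-0.05],[0,0,0],0],
  [[0,0,0],[0,0,0],0],
  [[0,0,0],[0,0,0],0],
])

```text
t: 13.0
eef_pos: [556.3, -125.7, 70.4]
tcp_rot: [3.141, -0.0, 1.479]
ft_force: [-2.2, 2.1, 4.0]
opening: 0.001
grip_force: 2.0
```

Emit:
move_arm([
  [[0,0,-0.1],[0,0,0],0],
  [[0,0,0],[0,0,0],0],
])

```text
t: 13.2
eef_pos: [556.4, -125.7, 70.2]
tcp_rot: [3.141, 0.0, 1.479]
ft_force: [-5.3, 2.2, 14.8]
opening: -0.0
grip_force: 7.4
```

Emit:
move_arm([
  [[0,0,1.5],[0,0,0],0],
  [[0,0,1.6],[0,0,0],0],
  [[-2,-1.6,0],[0,0,0],0],
  [[-2,-1.6,0],[0,0,0],0],
  [[-2.1,-1.6,0],[0,0,0],0],
  [[0,0,0],[0,0,0],0],
  [[0,0,0],[0,0,0],0],
])

```text
t: 13.9
eef_pos: [495.7, -174.2, 100.3]
tcp_rot: [3.14, 0.0, 1.478]
ft_force: [-0.2, 0.4, -0.7]
opening: 0.007
grip_force: 0.0
```

Emit:
move_arm([
  [[0,0,-1.5],[0,0,0],0],
  [[0,0,-0.7],[0,0,0],0],
  [[0,0,-0.3],[0,0,0],0],
  [[0,0,-0.3],[0,0,0],0],
  [[0,0,-0.1],[0,0,0],0],
  [[0,0,-0.1],[0,0,0],0],
  [[0,0,0],[0,0,0],0],
  [[0,0,0],[0,0,0],0],
])

```text
t: 14.7
eef_pos: [495.5, -173.8, 70.5]
tcp_rot: [3.141, 0.0, 1.479]
ft_force: [1.5, 2.9, 3.7]
opening: 0.003
grip_force: 1.9
```

Emit:
move_arm([
  [[0,0,-0.1],[0,0,0],0],
  [[0,0,0],[0,0,0],0],
])

```text
t: 14.9
eef_pos: [495.6, -173.8, 70.2]
tcp_rot: [3.14, 0.0, 1.479]
ft_force: [-1.5, 4.5, 16.0]
opening: 0.005
grip_force: 7.8
```

Emit:
move_arm([
  [[0,0,2],[0,0,0],0],
  [[0,0,4],[0,0,0],0],
  [[-1,1,4],[0,0,0],0],
  [[-1,1,4],[0,0,0],0],
  [[0,0,0],[0,0,0],0],
  [[0,0,0],[0,0,0],0],
])

```text
t: 15.5
eef_pos: [475.3, -153.9, 209.6]
tcp_rot: [3.14, 0.001, 1.479]
ft_force: [-0.2, -0.3, -0.8]
opening: 0.004
grip_force: 0.0
```

```bash
python3 - <<'E'
from cell import *
import cv2,numpy as np
b=read_camera("scene");a=cv2.imread("pics/scene.png")
hsv=lambda m:cv2.cvtColor(m,cv2.COLOR_BGR2HSV)
h=hsv(b[240:320,110:200]);m=(h[...,0]>8)&(h[...,0]<22)&(h[...,1]>90)
y,x=np.nonzero(m);print("card px",m.sum(),x.min()+110,x.max()+110,y.min()+240,y.max()+240)
h=b[270:345,225:285];print("bystander diff",np.abs(h.astype(int)-a[270:345,225:285]).max(), "cards diff",np.abs(b[90:195,265:320].astype(int)-a[90:195,265:320]).mean())
s=state();print(s["t"],s["eef_pos"],s["ft_force"])
E
```

```text
card px 1724 121 175 240 308
bystander diff 19 cards diff 13.842712842712842
15.55 [ 475.05140297 -153.85977652  208.65831711] [-0.43734727  0.3231236  -0.67493745]
```

```bash
python3 -c "
from cell import env
print(env.job_done())"
```

```text
the job is handed in; nothing more can be done
None
```

The push-button card is off the middle peg and upright in the tote's middle bay, leaning slightly on a divider. I then pressed clear, middle and send in that order, each fully down, and handed in the job at about 15.6 s; no verdict came back.

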